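# Isolate the bench and pull the tall fuse carrier

## Robot

A 7-joint arm with a two-finger parallel gripper is mounted at the origin on a cart in front of the work surface, level with it; the furniture and walls round the work are solid. World frame = base frame: x ahead of the robot, y to its left, z up, the work surface at z = 0. Lengths are in m, angles in rad, forces in N, time in s.
With the tool pointing down it reaches from about 0.4 to 0.9 m from the base axis. Payload 5.6 kg.
Tool frame: the origin (TCP) lies midway between the tips of the shut fingers; the grasp point (between the pads) lies ctrl.grip_depth behind it (ctrl.grip_depth is the distance from the TCP to the grasp point, in m); z points along the fingers, y is the direction in which the jaws open and shut (so a half turn about z gives the same grasp; the last joint's range is limited). The gripper opens to 92 mm and grips with 3 to 60 N. Pads are 20 mm wide; open, the fingers measure 128 mm over their backs; the gripper's body (75 mm by 189 mm) begins 69 mm behind the grasp point.
Start: joints at [1.199, 0.468, -0.012, 1.603, 0.006, 1.071, -0.056], TCP at [0.21, -0.615, 0.215] pointing down, gripper open.
Joint ranges: [-2.53, 2.53], [-0.31, 2.02], [-1.57, 1.55], [0.28, 2.44], [-1.29, 4.43], [0.15, 1.84], [-2.92, 2.92]. Speed limits (rad/s): [2.57, 2.57, 3.14, 3.14, 3.14, 3.14, 3.14].

## Interface

Orientations are given as a unit quaternion [x, y, z, w].
In Python, from workcell import readout, read_camera, camera_model, close_job, ctrl gives the robot as it stands.
- The arm moves only by the tool arm_command, never from a script. Its argument "targets" is a list of rows, each a list of 3 entries, a list of its own where there are three numbers: the closure, from 0 (fully open) to 1 (shut), then the shift along the tool's x, y, z in units of 4 cm (1.0 is 4 cm), then the turn about the tool's z in units of 5 degrees (1.0 is 5 degrees). A call has 1 to 8 rows; each row shifts and turns the commanded pose from where the row before left it, along the tool's axes as they then stand; what a row does not reach is not made up. A row lasts 1/10 s, in which the tool goes at most 50 mm and 8.59 degrees, less where a joint would pass 70% of its speed; a pose out of reach is approached as far as the arm can. A call with a number of a shift or a turn outside -1 to 1 is refused whole. A call with a gripper value outside its range is refused whole. The fingers move at their own pace and stop on an object; "squeeze" is the grip in N (left out, the last holds). Time passes only in rows, so rows that do not move let the fingers close. It gives the time, the measured TCP pose, the force and the opening at its end, in the units of the state.
- readout.observe(): the state, without advancing time (a new reading comes with each control period).
- read_camera(name): name is "scene" or "top" or "wrist"; returns (picture, depth): 384x512x3 uint8, red, green, blue; 384x512 float32, m along the optical axis (not along the pixel's ray), 0 where there is no reading.
- camera_model(name): a dict with "camera_matrix" (3x3 intrinsics, pixels), "dist_coeffs" ([k1, k2, p1, p2, k3] as OpenCV has them; the pictures are not rectified), "T" (4x4, takes a point from camera to world coordinates); the wrist camera has in their place "tool_from_camera" (4x4, takes a point from camera to tool coordinates, whose origin is the TCP and whose axes are the flange's). Camera axes: x right, y up, looking along -z (the intrinsics and any distortion apply to the point x, -y, -z); pixel columns grow to the right and rows downward; lengths in m; the calibration is good to about 2 mm. A picture is of the moment at which its call begins: read the wrist's pose just before it. camera_model takes no time and is no camera call.
- close_job(): hands the job in, once; it reports no verdict.
The state is a dict: "t": time; "joint_positions": joint angles; "qd": joint speeds; "tau": joint torques, N m; "position": TCP position; "ee_rot": TCP orientation; "ft_force": force on the tool from outside, world axes, zero at the start; "torque": the same for the moment, N m; "opening": opening from 0.0 (shut) to 1.0 (fully open).
Only numpy, scipy, OpenCV 4.12 (cv2) and the standard library are available. Lean on these libraries where they do the work, as an engineer would, in place of code of your own. Each camera call takes 0.05 s, during which the arm holds its last target.

## Task

Isolate the bench: first throw the lever on the grey isolator box all the way over to the far side, then squeeze the two side catches of the taller of the two fuse carriers together, pull it straight up out of its bay and finish while still holding it by the squeezed catches, upright and still, with its lowest point at least 3 cm above the box top. Leave the low fuse carrier seated and the copper bar, tube offcut and pliers where they are.

Things in the scene. Friction and masses are not known exactly. Their poses are not given: they have to be found in the camera images.
- isolator_box: Grey steel box fixed to the table, 130 mm (its x) by 256 mm (its y) by 60 mm high, turned up to 0.4 rad about vertical. Origin: centre of its underside, on the table; x points to the far side (cable glands), y along the row: carrier bays at y = -70 and +15 mm (which carrier is in which varies), lever at y = +92 mm; z up. Flat top at z = 60 mm.
- isolator_lever (a joint): Hinge of the lever on a black block (70 x 50 x 25 mm) on the box top: starts between 0 and 0.15 rad, leaning to the box's -x (towards the robot); grows as the lever swings to the box's +x, end stop at 1.0 rad (fully over). Turns against light friction and stays where it is left; pushing its tip takes only a few newtons.
- isolator_lever_tip (a point): Centre of the 26 mm steel ball on the end of the lever, a 10 mm rod. The ball centre turns at 55 mm from an axis along the box's y, 82 mm above the table; it stands about 0.13 m above the table at both ends of the swing (0.137 m at mid-swing) and travels about 53 mm along the box's +x, from 26 mm before the axis to 26 mm past it.
- tall_carrier_grip (a point): Taller fuse carrier, loose, in either bay: point midway between its two grey ribbed catch pads, 24 mm above the box top when seated. Its z is up, its x (the squeezing direction) is the box's x. The pads face -x and +x, 54 mm apart over their outsides released, about 38 mm squeezed, 22 mm wide in y, from 4 to 42 mm above the box top. 25 mm and more is free outside the pads.
- tall_carrier_foot (a point): Lowest point of the tall carrier, on its middle, 69 mm below its grip point; 15 mm above the table when seated.
- tall_carrier: The tall carrier, black, 0.17 to 0.34 kg; origin on its middle at the underside of its flange, which lies on the box top when seated (24 mm below the grip point). The block between the pads is 26 x 32 mm and stands 56 mm above the box top.
- tall_carrier_near (a joint): Travel of the tall carrier's catch on its -x side: 0 = sprung out, hook locked 3 mm under the box's lid; 0.008 m = fully squeezed inward. Free of the lid from about 0.004 to 0.005 m. Spring force 2 N released to 4.5 N fully squeezed.
- tall_carrier_far (a joint): The same for the catch on its +x side. Both catches must be in at once or the carrier will not come out.
- low_carrier: The other fuse carrier, of the same pattern but only 30 mm high above the box top (catches 26 mm), in the other bay; stays seated. Origin on its middle, at the box top when seated.
- copper_bar: Flat copper bar 40 x 150 x 12 mm lying on the table beyond the +y end of the box. Origin: centre of underside.
- tube_offcut: Square bright tube offcut 40 x 90 x 40 mm on the table on the far side of the box. Origin: centre of underside.
- red_pliers: Pliers, 58 x 174 x 16 mm, lying beside the -y end of the box. Origin: centre of underside.

How it is judged:
On the way, in this order (a step that is already met when the one before it is completed fails the run):
1. the lever is thrown over with the tall carrier still seated (value of joint isolator_lever above 0.85 rad and z of tall_carrier in the frame of isolator_box below 0.065 m), for 0.1 s.
2. both catches of the tall carrier are squeezed in (value of joint each of tall_carrier_near, tall_carrier_far above 0.0045 m), for 0.1 s.
3. the tall carrier is out of its bay (z of tall_carrier_foot in the frame of isolator_box above 0.07 m), for 0.1 s.
At the end, for the whole second after the job is handed in: Lever over 0.85 rad; tall carrier held by its squeezed catches (each in over 4.5 mm, fingers pressing over 2 N), upright within 0.3 rad, still, lowest point over 25 mm above the box top, touching neither box nor low carrier; low carrier still seated within 8 mm (all of step 2 and value of joint isolator_lever above 0.85 rad and z of tall_carrier_foot in the frame of isolator_box above 0.085 m and angle between tall_carrier_grip's own z axis and vertical below 0.3 rad and contact force between the fingers and tall_carrier above 2 N and contact force between each of isolator_box, low_carrier and tall_carrier below 0.05 N and linear speed of tall_carrier below 0.03 m/s and z of low_carrier in the frame of isolator_box below 0.065 m and distance of low_carrier from where it was at the start of the episode below 0.008 m); the arm keeps its last pose, push and grip.
It fails at once if the tall carrier was pulled before the lever was over (value of joint isolator_lever below 0.8 rad and z of tall_carrier in the frame of isolator_box above 0.07 m).
It fails at once if the low carrier was disturbed (distance of low_carrier from where it was at the start of the episode above 0.01 m).
It fails at once if the copper bar, tube offcut or pliers were moved by more than 3 cm (distance of any of copper_bar, tube_offcut, red_pliers from where it was at the start of the episode above 0.03 m).
It also fails if it takes over 45 s, if anything falls off the work surface, if the arm or the gripper's body presses on something with over 40 N, if the wrist force passes 120 N, or if a joint passes its speed limit or range.

## Working session

There is one attempt and no reset: what is moved stays moved. The work goes in short steps, Python scripts to look and compute and a tool call to move; the robot and the scene stay as the last step left them, time stands still between calls to the robot, and variables do not carry over. Pictures are saved under pics/ and viewed, and the job is handed in when it is done.

Besides the shell and the picture viewer there is one more tool, called after "Request:" as a command line: name --argument value ..., lists and objects as JSON in quotes. arm_command: Moves the arm, as the interface text tells. Its arguments: {"type":"object","properties":{"targets":{"type":"array"},"squeeze":{"type":"number"}},"required":["targets"]}

```bash
ls; mkdir -p pics; python3 - <<'E'
from workcell import readout, read_camera, camera_model, ctrl
import cv2,numpy as np
print(readout.observe()); print(ctrl, getattr(ctrl,'grip_depth',None))
for n in ["scene","top"]:
    im,d=read_camera(n); cv2.imwrite(f"pics/{n}0.png",im[...,::-1]); np.savez(f"{n}0.npz",im=im,d=d)
    m=camera_model(n); print(n,m)
print(camera_model("wrist"))
E
```

```text
pics
{'t': 0.0, 'joint_positions': array([ 1.19899676,  0.46838722, -0.01158735,  1.60354887,  0.00600295,
        1.07140019, -0.05633599]), 'qd': array([ 0.0001788 , -0.00029403, -0.00021755,  0.00169466,  0.00073114,
       -0.00053817,  0.00183175]), 'tau': array([-7.10142122e-04, -5.20570707e+01, -1.28030253e-02, -2.43740934e+01,
       -5.65665867e-02,  1.71960593e-02,  2.08329052e-04]), 'position': array([ 0.20963849, -0.61468871,  0.21366476]), 'ee_rot': array([ 9.86525629e-01,  1.63604561e-01, -2.03593699e-04, -8.30109860e-04]), 'ft_force': array([ 0.69450405,  0.98287396, -0.35035129]), 'torque': array([0.03588337, 0.09123253, 0.00649757]), 'opening': 1.0041338477067923}
<Robot object at 0x7f8d879c7a10> 0.0187
scene {'camera_matrix': array([[429.62078975,   0.        , 249.46281667],
       [  0.        , 429.62078975, 185.81936594],
       [  0.        ,   0.        ,   1.        ]]), 'dist_coeffs': array([-0.0037901,  0.       ,  0.       ,  0.       ,  0.       ]), 'T': array([[-0.71531875,  0.4792416 , -0.50857307,  0.0733261 ],
       [-0.69871547, -0.50171971,  0
[... 584 characters left out ...]
 0.99563104],
       [ 0.        ,  0.        ,  0.        ,  1.        ]])}
{'camera_matrix': array([[319.50358718,   0.        , 252.19358435],
       [  0.        , 319.50358718, 193.86453482],
       [  0.        ,   0.        ,   1.        ]]), 'dist_coeffs': array([-0.03839859,  0.        ,  0.        ,  0.        ,  0.        ]), 'tool_from_camera': array([[ 1.87973423e-04,  9.62390050e-01,  2.71671411e-01,
         7.66287183e-02],
       [ 9.99999971e-01, -2.22217135e-04,  9.52847487e-05,
         1.05625588e-03],
       [ 1.52071137e-04,  2.71671385e-01, -9.62390064e-01,
        -1.70666987e-01],
       [ 0.00000000e+00,  0.00000000e+00,  0.00000000e+00,
         1.00000000e+00]])}
```

View pics/scene0.png

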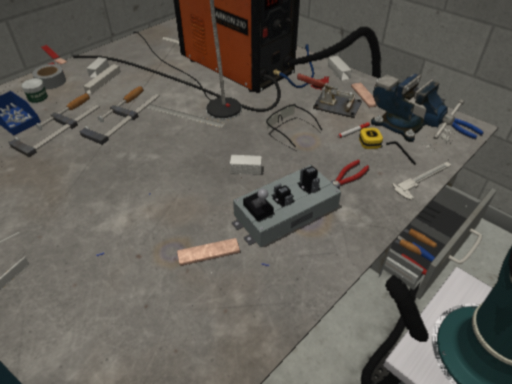

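View pics/top0.png

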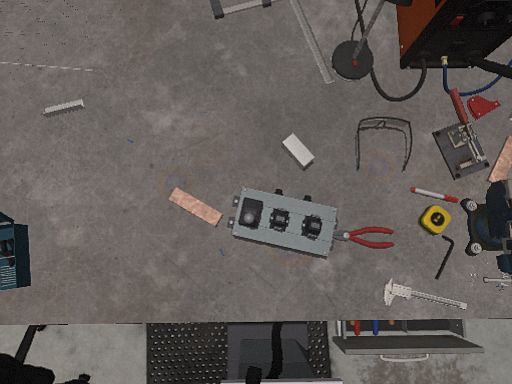

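The tall carrier is in the -y bay: it is the tallest at (310,180) in scene and (313,225) in top. The lever block is at (250,214) in top. Next I'll fit the box from the depth at its top plane.

```bash
cat > h.py <<'E'
import numpy as np,cv2
from workcell import camera_model
def cloud(n,d,T=None):
    m=camera_model(n); K=m["camera_matrix"]; T=m["T"] if T is None else T
    v,u=np.mgrid[:384,:512]
    p=cv2.undistortPoints(np.stack([u,v],-1).reshape(-1,1,2).astype(np.float64),K,m["dist_coeffs"]).reshape(384,512,2)
    P=np.stack([p[...,0]*d,-p[...,1]*d,-d],-1)
    return P@T[:3,:3].T+T[:3,3]
E
python3 - <<'E'
from h import *
for n in ["top","scene"]:
    z=np.load(n+"0.npz"); W=cloud(n,z["d"])
    roi=(abs(W[...,0]-.45)<.3)&(abs(W[...,1]-0)<.35)&(z["d"]>0)
    g=roi&(W[...,2]<.02); print(n,"table z",np.median(W[g][:,2]))
    m=(roi&(abs(W[...,2]-.06)<.008)).astype(np.uint8)
    k,l,s,c=cv2.connectedComponentsWithStats(m); i=1+np.argmax(s[1:,4]); print(s[i],c[i])
    P=W[l==i]; r=cv2.minAreaRect((P[:,:2]*1000).astype(np.float32)); print(r, np.median(P[:,2]))
    hi=roi&(W[...,2]>.08)
    k,l,s,c=cv2.connectedComponentsWithStats(hi.astype(np.uint8))
    for i in range(1,k):
        if s[i,4]>8:
            Q=W[l==i]; print(s[i],Q.mean(0).round(4),Q.min(0).round(3),Q.max(0).round(3))
E
```

```text
top table z -0.0009106558317054092
[ 231  187  106   70 3805] [287.36399474 222.36767411]
((561.2630615234375, -9.312606811523438), (256.4250183105469, 130.42469787597656), 76.58293914794922) 0.05917167885731811
[238 198  24  30 529] [0.5808 0.0805 0.0952] [0.544 0.051 0.08 ] [0.619 0.111 0.148]
[278 208   8   4  21] [0.5878 0.     0.0846] [ 0.584 -0.009  0.08 ] [0.592 0.008 0.089]
[273 213  14  12 131] [0.5643 0.006  0.0889] [ 0.551 -0.011  0.08 ] [0.579 0.022 0.092]
[310 215  10   4  31] [ 0.5682 -0.0814  0.0962] [ 0.564 -0.092  0.08 ] [ 0.573 -0.072  0.104]
[306 219  16  14 168] [ 0.5439 -0.0748  0.1113] [ 0.529 -0.094  0.08 ] [ 0.56  -0.059  0.119]
[273 227   9   4  22] [0.5403 0.0112 0.0846] [0.536 0.002 0.082] [0.544 0.022 0.088]
[307 234   9   4  28] [ 0.5207 -0.0707  0.0988] [ 0.517 -0.081  0.086] [ 0.525 -0.061  0.103]
[245 366  17  18 255] [0.2046 0.078  0.1189] [0.184 0.059 0.101] [0.224 0.096 0.127]
scene table z 0.00040892183016860706
[ 233  169  108   65 2466] [288.86901865 200.2161395 ]
((563.2672119140625, -12.090286254882812), (258.9502258300781, 135.31703186035156), 76.85940551757812) 0.06086970896211996
[300 166  20  22 302] [ 0.5416 -0.0742  0.1021] [ 0.517 -0.096  0.08 ] [ 0.577 -0.06   0.12 ]
[274 183  19  17 179] [0.5643 0.0052 0.0877] [ 0.538 -0.013  0.08 ] [0.595 0.022 0.095]
[243 188  31  29 487] [0.5759 0.0837 0.0972] [0.545 0.051 0.08 ] [0.621 0.109 0.148]
[385 275  31  39 672] [0.189  0.0813 0.109 ] [0.154 0.056 0.08 ] [0.225 0.096 0.129]
```

Request:
arm_command --targets '[[0,[0,0,0],-1],[0,[0,0,0],-1],[0,[0,0,0],-1],[0,[0,0,0],-1],[0,[0,0,0],-1],[0,[0,0,0],-1],[0,[0,0,0],-1],[0,[0,0,0],-1]]'

```text
t: 0.9
position: [0.2097, -0.6149, 0.214]
ee_rot: [0.87, 0.493, 0.0, -0.001]
ft_force: [0.1, -0.0, -0.1]
opening: 0.999
```

Request:
arm_command --targets '[[0,[0,0,0],-1],[0,[0,0,0],-1],[0,[0,0,0],-1],[0,[0,0,0],-0.6],[0,[0,0,0],0]]'

```text
t: 1.4
position: [0.2096, -0.6149, 0.2141]
ee_rot: [0.784, 0.621, 0.0, -0.0]
ft_force: [0.5, -0.8, 0.6]
opening: 1.003
```

Request:
arm_command --targets '[[0,[0.8,0.15,0],0],[0,[0.9,0.2,0],0],[0,[0.9,0.2,0],0],[0,[0.9,0.2,0],0],[0,[0.9,0.2,0],0],[0,[0.9,0.2,0],0],[0,[0.9,0.2,0],0],[0,[0.9,0.2,0],0]]'

```text
t: 2.2
position: [0.3353, -0.3513, 0.2146]
ee_rot: [0.784, 0.621, -0.0, 0.0]
ft_force: [0.4, -0.3, -0.1]
opening: 0.998
```

Request:
arm_command --targets '[[0,[0.9,0.2,0],0],[0,[0.9,0.2,0],0],[0,[0.9,0.2,0],0],[0,[0.8,0.2,0],0],[0,[0.5,0.2,0],0],[0,[0,0,0],0],[0,[0,0,0],0]]'

```text
t: 2.9
position: [0.4101, -0.2063, 0.2145]
ee_rot: [0.784, 0.621, -0.0, -0.0]
ft_force: [-0.4, 0.6, -0.4]
opening: 1.002
```

```bash
python3 - <<'E'
from workcell import readout, read_camera
import cv2,numpy as np
s=readout.observe(); print(s['position'],s['ee_rot'],s['joint_positions'].round(2))
im,d=read_camera("wrist"); cv2.imwrite("pics/w1.png",im[...,::-1]); np.savez("w1.npz",im=im,d=d,p=s['position'],q=s['ee_rot'])
E
```

```text
[ 0.41007286 -0.20630153  0.21448785] [ 7.83574297e-01  6.21298046e-01 -2.43004400e-04 -1.53457124e-05] [ 0.83  0.18 -0.48  2.03  0.11  0.95  0.06]
```

View pics/w1.png

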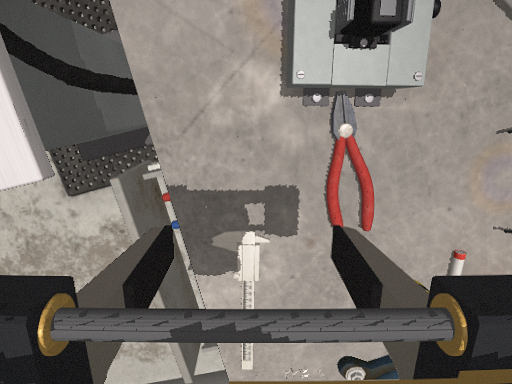

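Wrist view: the box edges are parallel to the image axes, so the yaw is right. The pliers are at (345,160) and the tall carrier at (375,15). Moving forward for a view of both carriers and the lever.

Request:
arm_command --targets '[[0,[0.7,0.6,0],0],[0,[0.7,0.6,0],0],[0,[0.7,0.6,0],0],[0,[0.4,0.5,0],0],[0,[0,0,0],0],[0,[0,0,0],0]]'

```text
t: 3.55
position: [0.5218, -0.1309, 0.2139]
ee_rot: [0.784, 0.621, -0.001, -0.0]
ft_force: [-0.3, -0.3, -0.1]
opening: 0.997
```

```bash
python3 - <<'E'
from workcell import readout, read_camera, camera_model
from scipy.spatial.transform import Rotation as R
from h import *
s=readout.observe(); print(s['position'],s['ee_rot'],s['joint_positions'].round(2))
im,d=read_camera("wrist"); cv2.imwrite("pics/w2.png",im[...,::-1])
B=np.eye(4);B[:3,:3]=R.from_quat(s['ee_rot']).as_matrix();B[:3,3]=s['position']
W=cloud("wrist",d,B@camera_model("wrist")["tool_from_camera"]); np.savez("w2.npz",im=im,W=W)
roi=(abs(W[...,0]-.56)<.2)&(abs(W[...,1])<.25)&(d>0)
m=(roi&(abs(W[...,2]-.06)<.006)).astype(np.uint8)
k,l,st,c=cv2.connectedComponentsWithStats(m); i=1+np.argmax(st[1:,4]); P=W[l==i]
r=cv2.minAreaRect((P[:,:2]*1000).astype(np.float32)); print(st[i],r,np.median(P[:,2]))
k,l,st,c=cv2.connectedComponentsWithStats((roi&(W[...,2]>.075)&(W[...,2]<.16)).astype(np.uint8))
for i in range(1,k):
    if st[i,4]>30:
        Q=W[l==i]; print(st[i],Q.mean(0).round(4),Q.min(0).round(3),Q.max(0).round(3), cv2.minAreaRect((Q[:,:2]*1000).astype(np.float32)))
E
```

```text
[ 0.52184969 -0.13093873  0.21393474] [ 7.84022574e-01  6.20731736e-01 -6.93335872e-04 -4.83117203e-04] [ 0.61  0.34 -0.52  1.85  0.2   1.01 -0.22]
[  195     0   142   184 19708] ((552.6655883789062, -53.9544677734375), (172.95404052734375, 131.08702087402344), 76.79047393798828) 0.06052067507503364
[ 252    8   30   44 1257] [ 5.652e-01 -3.000e-04  9.000e-02] [ 0.55  -0.017  0.075] [0.58  0.018 0.093] ((565.6375732421875, 0.3498554229736328), (32.17107009887695, 24.721107482910156), 76.666748046875)
[234  15   8  30 198] [0.5417 0.0056 0.0858] [ 0.537 -0.004  0.076] [0.547 0.017 0.088] ((541.5161743164062, 6.189500331878662), (21.51999282836914, 6.223181247711182), 76.5280990600586)
[290  15   9  30 223] [ 0.5885 -0.0053  0.0851] [ 0.584 -0.016  0.076] [0.594 0.006 0.089] ((589.1132202148438, -4.684932708740234), (21.913454055786133, 6.405374526977539), 75.70226287841797)
[ 251  112   32   39 1205] [ 0.546  -0.0811  0.1161] [ 0.531 -0.099  0.081] [ 0.561 -0.064  0.119] ((546.1943969726562, -81.74557495117188), (31.39203453063965, 25.997365951538086), 76.69711303710938)
[235 117   8  26 191] [ 0.5228 -0.0756  0.0993] [ 0.517 -0.086  0.075] [ 0.527 -0.065  0.104] ((522.5572509765625, -76.1257553100586), (21.079221725463867, 5.532397747039795), 76.20690155029297)
[288 117  10  26 229] [ 0.5693 -0.0864  0.0976] [ 0.565 -0.098  0.076] [ 0.574 -0.077  0.105] ((569.8829956054688, -87.1351547241211), (20.573013305664062, 5.886399745941162), 77.00212097167969)
```

View pics/w2.png

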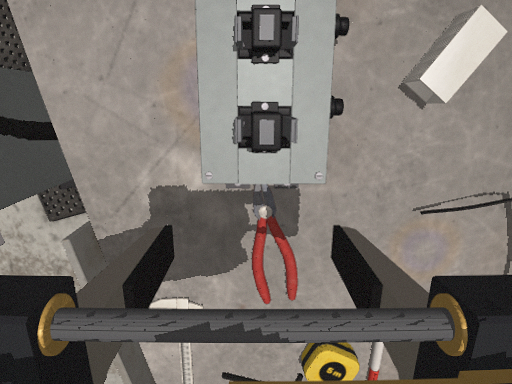

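Both carriers are visible, tall at (266,130) and low at (266,35). The block's 131 mm width and 76.7° edges agree with the top view. Next: fingers shut, then to the near side of the lever.

Request:
arm_command --targets '[[1,[0.7,-0.2,0],0],[1,[0.8,-0.2,0],0],[1,[0.8,-0.2,0],0],[1,[0.8,-0.2,0],0],[1,[0.8,-0.2,0],0],[1,[0.8,-0.2,0],0],[1,[0.7,-0.25,0],0],[1,[0,0,0],0]]' --squeeze 20

```text
t: 4.4
position: [0.5141, 0.0965, 0.2149]
ee_rot: [0.782, 0.623, 0.0, -0.0]
ft_force: [-0.6, 0.0, -0.3]
opening: 0.325
```

```bash
python3 - <<'E'
from workcell import readout, read_camera, camera_model
from h import *
s=readout.observe(); print(s['position'],s['opening'])
n="scene"
im,d=read_camera(n); cv2.imwrite("pics/s3.png",cv2.resize(im[130:290,150:350],None,fx=3,fy=3,interpolation=cv2.INTER_CUBIC)[...,::-1])
W=cloud(n,d)
# lever ball: expected region
for nn in["top","scene"]:
    z=np.load(nn+"0.npz"); V=cloud(nn,z["d"]); q=(V[...,2]>.118)&(V[...,2]<.16)&(abs(V[...,0]-.57)<.06)&(abs(V[...,1]-.08)<.05)
    print(nn,q.sum(),V[q].mean(0),V[q].min(0),V[q].max(0))
E
```

```text
[0.51407901 0.09651057 0.21494476] 0.32462571016814695
top 92 [0.56188107 0.08485471 0.14083838] [0.55021661 0.07316738 0.12933767] [0.57454301 0.09724786 0.14838909]
scene 90 [0.56014404 0.08638709 0.14032961] [0.55165798 0.07397532 0.12699975] [0.5745377  0.09534159 0.14846651]
```

View pics/s3.png

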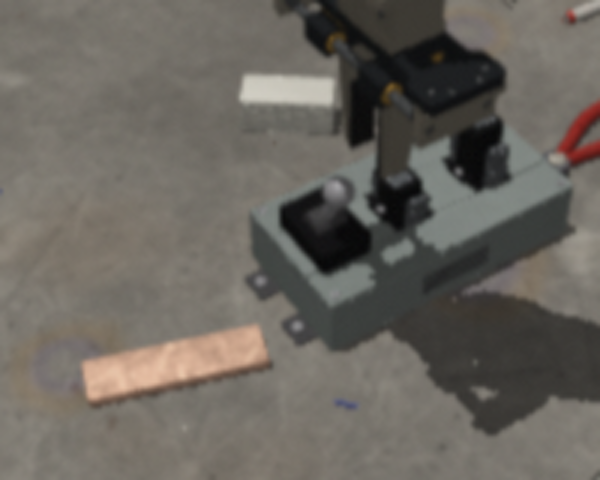

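Request:
arm_command --targets '[[1,[0,0,0.4],0],[1,[0,0,0.5],0],[1,[0,0,0.5],0],[1,[0,0,0.5],0],[1,[0,0,0.5],0],[1,[0,0,0],0],[1,[0,0,0],0]]'

```text
t: 5.15
position: [0.5154, 0.0921, 0.1188]
ee_rot: [0.784, 0.62, -0.0, 0.0]
ft_force: [0.4, 0.2, 0.4]
opening: 0.007
```

```bash
cat > snap.py <<'E'
import sys
from workcell import readout, read_camera
import cv2
s=readout.observe(); print(s['t'],s['position'],s['opening'],s['ft_force'])
im,d=read_camera("scene"); a=im[130:290,150:350]
cv2.imwrite(f"pics/{sys.argv[1]}.png",cv2.resize(a,None,fx=3,fy=3,interpolation=cv2.INTER_CUBIC)[...,::-1])
E
python3 snap.py s4
```

```text
5.15 [0.51544469 0.09207336 0.11876252] 0.006745558293340202 [0.44764782 0.23391534 0.38940918]
```

View pics/s4.png

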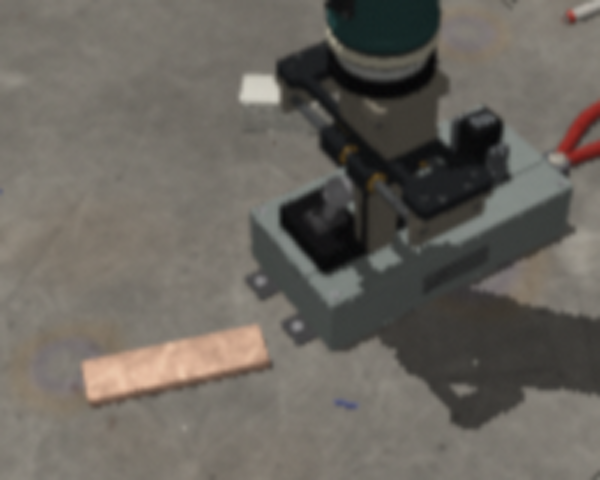

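Request:
arm_command --targets '[[1,[0,0.25,0],0],[1,[0,0.25,0],0],[1,[0,0.25,0],0],[1,[0,0.25,0],0],[1,[0,0.25,0],0],[1,[0,0.2,0],0],[1,[0,0,0],0]]'

```text
t: 5.9
position: [0.5732, 0.0802, 0.1183]
ee_rot: [0.784, 0.621, 0.0, 0.0]
ft_force: [0.3, 0.1, -0.0]
opening: 0.006
```

```bash
python3 snap.py s5
```

```text
5.9 [0.5732246  0.08015928 0.11829438] 0.006106886088431309 [ 0.28060978  0.11774178 -0.01133981]
```

View pics/s5.png

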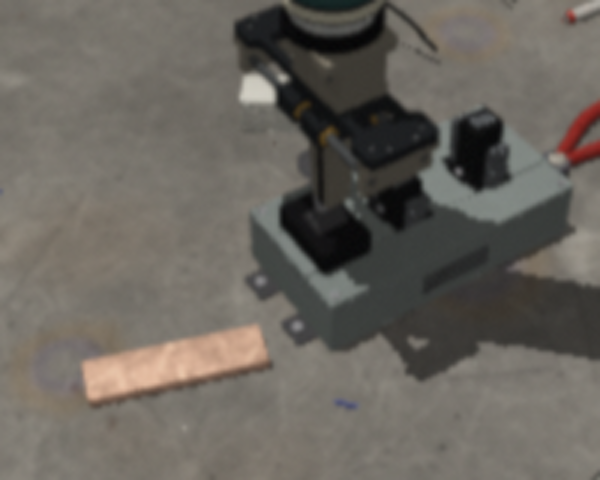

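The finger has carried the ball over and it is now hidden behind the finger at about (325,180). I'll creep on until the end stop shows in the force.

Request:
arm_command --targets '[[1,[0,0.08,0],0],[1,[0,0,0],0]]'

```text
t: 6.15
position: [0.5749, 0.0798, 0.1184]
ee_rot: [0.783, 0.621, -0.0, -0.0]
ft_force: [0.9, 0.4, 0.9]
opening: 0.005
```

Request:
arm_command --targets '[[1,[0,0.06,0],0],[1,[0,0,0],0]]'

```text
t: 6.35
position: [0.5772, 0.0793, 0.1184]
ee_rot: [0.784, 0.621, -0.0, -0.0]
ft_force: [-0.2, -0.1, -0.8]
opening: 0.005
```

Request:
arm_command --targets '[[1,[0,0.05,0],0],[1,[0,0,0],0]]'

```text
t: 6.55
position: [0.5793, 0.0788, 0.1185]
ee_rot: [0.784, 0.621, -0.0, -0.0]
ft_force: [-0.8, -0.1, -0.7]
opening: 0.004
```

Request:
arm_command --targets '[[1,[0,0.06,0],0],[1,[0,0,0],0]]'

```text
t: 6.75
position: [0.5818, 0.0783, 0.1185]
ee_rot: [0.784, 0.621, 0.0, 0.0]
ft_force: [-0.7, 1.0, -1.2]
opening: 0.003
```

Request:
arm_command --targets '[[1,[0,0.06,0],0],[1,[0,0,0],0]]'

```text
t: 6.95
position: [0.5834, 0.078, 0.1184]
ee_rot: [0.783, 0.621, -0.001, -0.0]
ft_force: [-3.6, 0.6, -0.4]
opening: 0.005
```

```bash
python3 snap.py s6; python3 - <<'E'
from workcell import read_camera
import cv2
im,d=read_camera("top"); cv2.imwrite("pics/t6.png",cv2.resize(im[170:270,210:350],None,fx=5,fy=5,interpolation=cv2.INTER_CUBIC)[...,::-1])
E
```

```text
6.95 [0.5833679  0.07797817 0.11843278] 0.005041866941199962 [-3.62439473  0.56149182 -0.37653777]
```

View pics/s6.png

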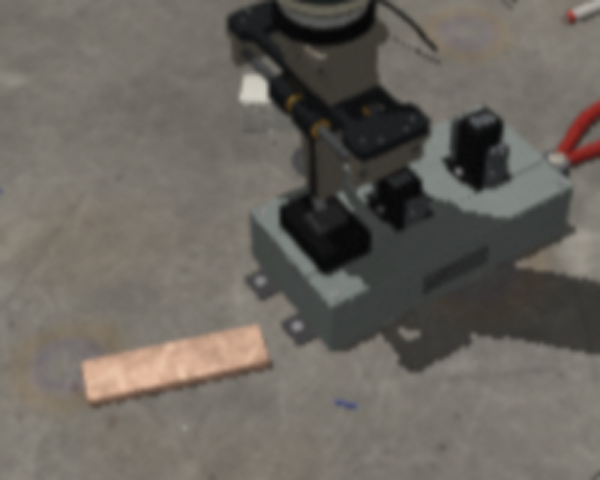

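View pics/t6.png

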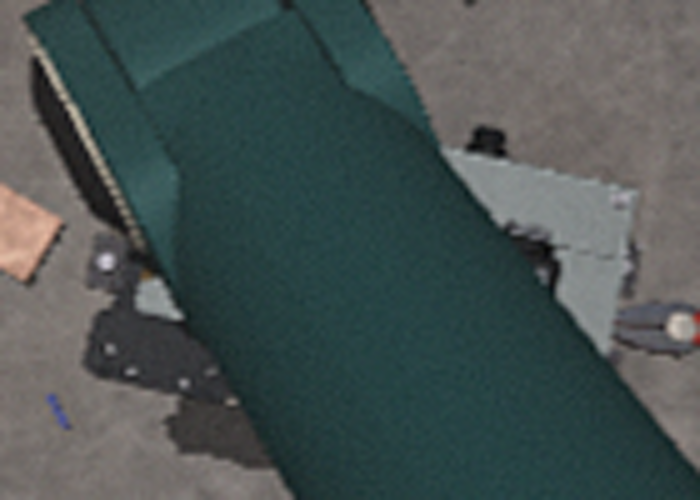

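Request:
arm_command --targets '[[1,[0,0.07,0],0],[1,[0,0,0],0]]'

```text
t: 7.25
position: [0.5836, 0.0779, 0.1183]
ee_rot: [0.783, 0.622, -0.003, -0.002]
ft_force: [-12.3, 2.2, 5.4]
opening: 0.009
```

Request:
arm_command --targets '[[1,[0,0.07,0],0],[1,[0,0,0],0],[1,[0,0,0],0]]'

```text
t: 7.55
position: [0.5838, 0.0779, 0.1183]
ee_rot: [0.783, 0.622, -0.005, -0.003]
ft_force: [-17.9, 2.9, 10.5]
opening: 0.005
```

End stop found: the force rises to 18 N with no movement. Back off, rise and go over the tall carrier.

Request:
arm_command --targets '[[1,[0,-0.4,0],0],[1,[0,-0.4,-0.1],0],[0.17,[0,0,-0.6],0],[0.17,[0,0,-0.8],0],[0.17,[0,0,-0.7],0],[0.17,[0,0,0],0]]'

```text
t: 8.15
position: [0.5619, 0.0844, 0.2112]
ee_rot: [0.784, 0.621, 0.004, 0.003]
ft_force: [-0.5, -0.2, -0.9]
opening: 0.33
```

Request:
arm_command --targets '[[0.17,[-0.8,0.2,0],0],[0.17,[-0.8,0.2,0],0],[0.17,[-0.8,0.2,0],0],[0.17,[-0.8,0.1,0],0],[0.17,[-0.8,0.1,0],0],[0.17,[0,0,0],0],[0.17,[0,0,0],0]]'

```text
t: 8.85
position: [0.5531, -0.08, 0.2061]
ee_rot: [0.784, 0.621, 0.0, 0.0]
ft_force: [-0.1, 0.2, 0.7]
opening: 0.83
```

```bash
python3 snap.py s7;python3 - <<'E'
from workcell import readout, read_camera, camera_model
from scipy.spatial.transform import Rotation as R
from h import *
s=readout.observe(); print(s['position'],s['ee_rot'],s['joint_positions'].round(2))
im,d=read_camera("wrist"); cv2.imwrite("pics/w7.png",im[...,::-1])
B=np.eye(4);B[:3,:3]=R.from_quat(s['ee_rot']).as_matrix();B[:3,3]=s['position']
W=cloud("wrist",d,B@camera_model("wrist")["tool_from_camera"])
roi=(abs(W[...,0]-.56)<.2)&(abs(W[...,1])<.25)&(d>0)
k,l,st,c=cv2.connectedComponentsWithStats((roi&(W[...,2]>.08)&(W[...,2]<.165)).astype(np.uint8))
for i in range(1,k):
    if st[i,4]>30:
        Q=W[l==i]; print(st[i],Q.mean(0).round(4),Q.max(0).round(3), cv2.minAreaRect((Q[:,:2]*1000).astype(np.float32)))
E
```

```text
8.85 [ 0.55312519 -0.07999001  0.20614387] 0.8300387150892352 [-0.1010177   0.20534051  0.7415238 ]
[ 0.55318881 -0.07861512  0.20630607] [ 7.83364537e-01  6.21562457e-01  3.36377431e-04 -4.55560689e-05] [ 0.52  0.39 -0.55  1.81  0.24  1.01 -0.35]
[ 202    0   88   37 3024] [0.5804 0.0637 0.0877] [0.617 0.086 0.135] ((580.1585083007812, 64.4720458984375), (27.374656677246094, 70.47724151611328), 75.84439086914062)
[ 230   80   30   38 1122] [0.5656 0.001  0.0905] [0.581 0.018 0.093] ((565.4629516601562, 0.8875026702880859), (31.09069061279297, 25.448806762695312), 76.81169128417969)
[214  86   8  26 176] [0.542  0.0064 0.0863] [0.547 0.017 0.088] ((542.185791015625, 6.440484046936035), (21.08384132385254, 5.82968282699585), 75.00169372558594)
[269  86   8  27 169] [ 0.5897 -0.0049  0.0862] [0.594 0.005 0.089] ((589.5737915039062, -5.064109802246094), (21.956445693969727, 6.190058708190918), 77.3654556274414)
[ 230  174   30   44 1285] [ 0.5473 -0.0777  0.1128] [ 0.562 -0.063  0.119] ((546.5532836914062, -80.84156799316406), (31.59882354736328, 25.60749053955078), 77.01341247558594)
[214 179   9  30 208] [ 0.5235 -0.0739  0.0987] [ 0.527 -0.064  0.104] ((522.7125854492188, -75.82456970214844), (22.496849060058594, 5.859167098999023), 78.3543930053711)
[268 180   8  29 205] [ 0.5702 -0.0852  0.0991] [ 0.575 -0.076  0.104] ((570.1800537109375, -86.79207611083984), (21.773771286010742, 6.245540618896484), 77.06208038330078)
```

View pics/w7.png

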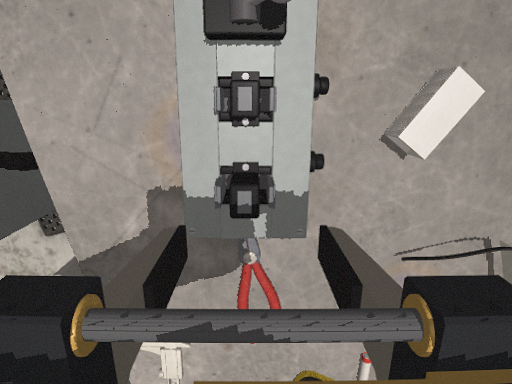

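View pics/s7.png

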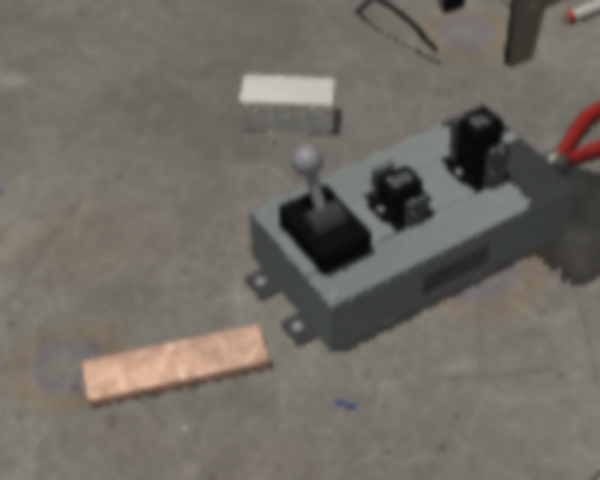

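The scene view shows the ball at (307,158), leaning to the far side. Both carriers are seated. In the wrist view the tall carrier at (245,195) is centred between the pads to within a few mm. Correct and descend.

Request:
arm_command --targets '[[0.17,[-0.06,-0.17,0.4],0],[0.17,[0,0,0.6],0],[0.17,[0,0,0.6],0],[0.17,[0,0,0.6],0],[0.17,[0,0,0.5],0],[0.17,[0,0,0.4],0],[0.17,[0,0,0.3],0],[0.17,[0,0,0],0]]'

```text
t: 9.75
position: [0.545, -0.0793, 0.0692]
ee_rot: [0.783, 0.622, -0.001, -0.001]
ft_force: [-0.3, 0.4, -0.5]
opening: 0.829
```

```bash
python3 snap.py s8
```

```text
9.75 [ 0.5449995  -0.07926442  0.06918336] 0.8292654827798721 [-0.31271746  0.35066523 -0.50803435]
```

View pics/s8.png

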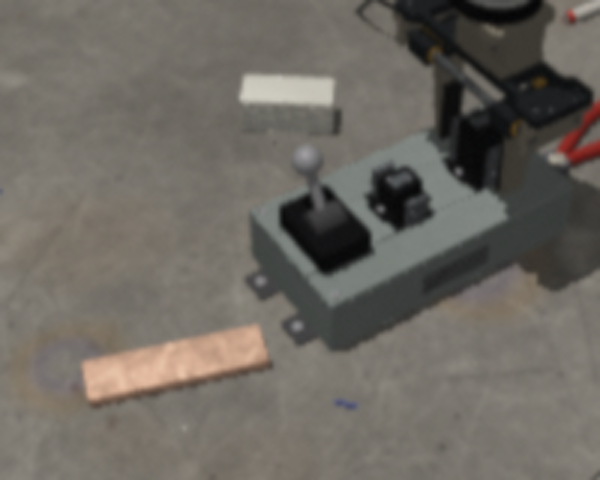

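The fingers straddle the tall carrier at (478,150) with no contact. Squeeze.

Request:
arm_command --targets '[[1,[0,0,0],0],[1,[0,0,0],0],[1,[0,0,0],0],[1,[0,0,0],0],[1,[0,0,0],0],[1,[0,0,0],0],[1,[0,0,0],0]]' --squeeze 25

```text
t: 10.5
position: [0.546, -0.0801, 0.0714]
ee_rot: [0.784, 0.621, -0.0, 0.0]
ft_force: [-3.8, -0.0, 6.9]
opening: 0.409
```

The opening is 37.6 mm, so both catches are fully in. Pull up slowly.

Request:
arm_command --targets '[[1,[0,0,-0.1],0],[1,[0,0,-0.15],0],[1,[0,0,-0.15],0],[1,[0,0,-0.15],0],[1,[0,0,0],0]]'

```text
t: 11.0
position: [0.5464, -0.0801, 0.0935]
ee_rot: [0.784, 0.621, 0.001, 0.001]
ft_force: [0.5, -0.9, -3.3]
opening: 0.409
```

Request:
arm_command --targets '[[1,[0,0,-0.2],0],[1,[0,0,-0.3],0],[1,[0,0,-0.4],0],[1,[0,0,-0.4],0],[1,[0,0,-0.4],0],[1,[0,0,-0.3],0],[1,[0,0,-0.2],0],[1,[0,0,0],0]]'

```text
t: 11.8
position: [0.5464, -0.0801, 0.1818]
ee_rot: [0.784, 0.621, 0.001, 0.001]
ft_force: [-0.9, -0.2, -2.8]
opening: 0.404
```

Request:
arm_command --targets '[[1,[0,0,0],0],[1,[0,0,0],0],[1,[0,0,0],0],[1,[0,0,0],0],[1,[0,0,0],0]]'

```text
t: 12.3
position: [0.5456, -0.08, 0.1803]
ee_rot: [0.783, 0.621, -0.0, -0.0]
ft_force: [-0.3, -0.8, -3.0]
opening: 0.407
```

```bash
python3 snap.py s9; python3 - <<'E'
from h import *
from workcell import read_camera
z=np.load("scene0.npz"); V=cloud("scene",z["d"]); im,d=read_camera("scene"); W=cloud("scene",d)
for n,X in(("before",V),("now",W)):
    q=(X[...,2]>.08)&(X[...,2]<.12)&(np.hypot(X[...,0]-.5655,X[...,1]-.002)<.026); print(n,X[q].mean(0).round(4),q.sum())
    b=(X[...,2]>.118)&(X[...,2]<.16)&(np.hypot(X[...,0]-.58,X[...,1]-.08)<.06); print(" ball",X[b].mean(0).round(4))
E
```

```text
12.3 [ 0.54564856 -0.07997425  0.18027305] 0.4073324997896803 [-0.26222186 -0.77695117 -3.04531436]
before [0.5644 0.0051 0.088 ] 161
 ball [0.5601 0.0864 0.1403]
now [0.5646 0.005  0.0882] 152
 ball [0.6053 0.0752 0.1357]
```

View pics/s9.png

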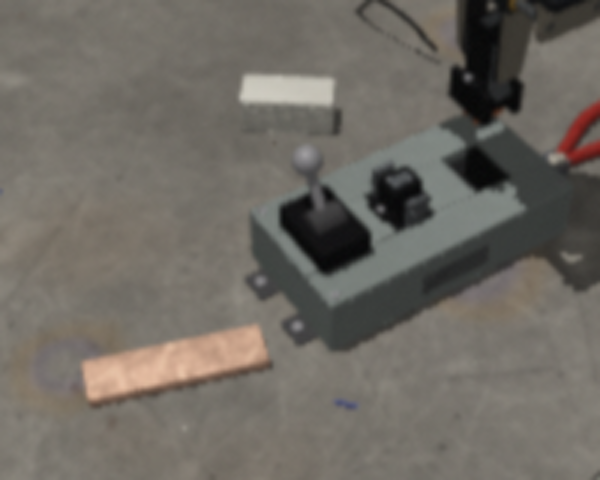

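```bash
python3 - <<'E'
from h import *
from workcell import read_camera
im,d=read_camera("scene"); W=cloud("scene",d)
q=(np.hypot(W[...,0]-.546,W[...,1]+.08)<.03)&(d>0)
print(np.histogram(W[q][:,2],bins=np.arange(-.02,.3,.02)))
E
```

```text
(array([  0,  12,  32,  68,  49,   0,   0,  36, 116, 148, 103, 109, 152,
        49,  28]), array([-0.02,  0.  ,  0.02,  0.04,  0.06,  0.08,  0.1 ,  0.12,  0.14,
        0.16,  0.18,  0.2 ,  0.22,  0.24,  0.26,  0.28]))
```

The lowest carrier points are at about 0.12 m, with a clear gap above the box top at 0.06 m. Handing in.

```bash
python3 -c "
from workcell import close_job
print(close_job())"
```

```text
the job is handed in; nothing more can be done
None
```

The job is handed in at about 12.5 s of the 45 s allowed. The lever is fully over, and the tall carrier is out of its bay and held still by its squeezed catches.

- **Lever:** I pushed it with the shut fingers until it stopped moving at about 18 N. Afterwards the ball was seen about 46 mm further along the box's far side, and it stayed there.
- **Tall carrier:** The gripper opening is about 37.5 mm under a 25 N grip, which matches both catches fully in. The wrist carries a steady load of about 3 N, in line with the carrier's weight. The tool is vertical, and its lowest point is at about 0.12 m, roughly 6 cm above the box top.
- **Other items:** The low carrier reads within 0.3 mm of where it started. The bar and tube look unmoved in the last picture, and so does the part of the pliers it shows. I did not measure those three.

**Disagreement:** the wrist and top cameras differed by up to about 5 mm on the tall carrier's position. I used a value between them, weighted to the wrist view. The tool rose about 2 mm as the catches were squeezed, with about 7 N on the wrist, which eased to the carrier's weight once I lifted. No check failed.

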